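# Unlock the sprung panel holder and hold it open at the mark

## Task

The sprung panel holder on the craft table has to be held open so that someone can put a wooden panel in. Lift the yellow keeper link up and off its two pegs and leave it in the wooden tray, then pull the orange grip, against the spring, until the black pointer stands beside the red marker clip (the tip within the clip's width), and finish while holding it there without letting go. Do not shift the red marker or disturb the paint tub, the key board or the brush cup.

Things in the scene. Friction and masses are not known exactly. Their poses are not given: they have to be found in the camera images.
- jig: The panel holder, fixed: a light wood board 300 x 145 x 18 mm with two blue jaws (tops 68 mm above the table), a steel tube and a brass rod. Origin on the table surface; level x axis = direction in which the rod is pulled out, z up. Board spans x -130..170, y -50..95 mm. On the jaws stand steel pegs, 8 mm thick, tops at z 87 mm, at x -35 (fixed jaw) and x +10 mm (moving jaw, closed), y 0.
- rod: Sprung rod, moving jaw and orange grip: an upright round post, 26 mm diameter, z 68 to 132 mm above the table. Origin on the post's axis, 112 mm above the table, 48 mm along x from the jig's origin when closed; axes as the jig's. Slides along +x only, 0 to 110 mm; a spring draws it home (5 N closed, 0.6 N more per 10 mm) and it snaps back if let go. The link locks it to 6 mm of play.
- pointer (a point): Tip of the black pointer, a thin arm that sticks out sideways (+y of the jig) from the moving jaw, exactly abreast of the orange grip's axis: 74 mm along y from it, 34 mm above the table. It moves with the rod.
- mark (a point): Red marker clip on the white scale strip: 14 mm wide along the pull direction, 12 deep, 14 tall, top 33 mm above the table. This point is the middle of its width on the edge facing the pointer, 34 mm above the table; axes as the jig's. 45 to 90 mm beyond the closed pointer, different each time. The rod is at its length when pointer and mark have the same x in the jig's frame. The clip stays put.
- link_grip (a point): Yellow keeper link: flat oblong frame 75 x 30 x 5 mm lying on the jaws, a peg through each of its two openings (3 mm play), with an upright tab in the middle, 24 mm long (x), 12 mm thick (y), top 42 mm above the link's underside. This point is in the tab, 28 mm above the underside (96 mm above the table at the start), z up. The pegs stand 14 mm above its plate: lift straight up over 20 mm.
- link: The same yellow link, origin at the middle of its underside, 28 mm under link_grip. 40 to 85 g.
- tray: Open wooden tray, 150 x 130 mm outside (x, y), 25 mm tall, walls 6 mm, floor 6 mm thick, fixed, empty; origin at the centre of its underside on the table. It stands to the left or to the right of the panel holder.
- drying_frame: Bystander: a drying frame of light wood with a wire grid and three painted discs, 150 x 130 x 30 mm, fixed; origin at the centre of its underside. It stands on the other side from the tray.
- paint_tub: Bystander: a loose jar of paint with a red cap, 76 mm in diameter, 75 mm tall; origin at the centre of its underside. Leave alone.
- key_board: Bystander: a loose orange picket-fence key board on a purple foot, 45 x 160 x 110 mm; origin at the centre of its underside. Leave alone.
- brush_cup: Bystander: a loose white cup with three brushes, 72 mm in diameter, 150 mm tall with the brushes; origin at the centre of its underside. Leave alone.
Mind the look-alikes: they are no part of the job. Of the things that look like the tray, the largest one is meant. Several things have the shape of the link; the one meant has the colours described above.

How it is judged:
By the outcome, as a careful person would: the job done as asked, in the order asked, and still so for the second after the job is handed in, while the arm keeps its last pose, push and grip.
It also fails if it takes over 45 s, if anything falls off the work surface, if the arm or the gripper's body presses on something with over 40 N, if the wrist force passes 120 N, or if a joint passes its speed limit or range.

## Robot

A 6-joint arm with a two-finger parallel gripper is mounted at the origin on the work surface. World frame = base frame: x ahead of the robot, y to its left, z up, the work surface at z = 0. Lengths are in mm, angles in rad, forces in N, time in s.
With the tool pointing down it reaches from about 350 to 875 mm from the base axis. Payload 15.5 kg.
Tool frame: the origin (TCP) lies at the very end of the fingers, on their centre line; the grasp point (between the pads) lies 19 mm behind it; x points along the fingers, z is the direction in which the jaws open and shut, and the axes are right-handed (so a half turn about x gives the same grasp; the last joint's range is limited). The gripper opens to 85 mm and grips with 20 to 120 N. Pads are 22 mm wide; open, the fingers measure 114 mm over their backs; the gripper's body (76 mm by 85 mm) begins 54 mm behind the grasp point. The pads swing forward as they close: fully open they stand 13 mm farther back than shut.
Start: joints at [1.248, 0.494, 1.345, -0, 1.302, -0.096], TCP at [140.533, 608.997, 231.277] pointing down, gripper open.
Joint ranges: [-2.91, 2.91], [-0.82, 2.16], [0.22, 2.67], [-1.22, 4.37], [0.12, 2.79], [-3.08, 3.08]. Speed limits (rad/s): [1.89, 1.89, 2.57, 3.01, 3.01, 3.01].

## Interface

Orientations are given as a unit quaternion [x, y, z, w].
In Python, from plant import sensors, optics, r gives the robot as it stands.
- The arm moves only by the shell command python3 -m crank 'ROWS' [FORCE]. ROWS is JSON, one flat list of numbers, 7 for each row, row after row: the opening, from 0 (shut) to 1 (fully open), then the shift along the tool's x, y, z in m, then the turn, a rotation vector about the tool's x, y, z in rad. In form: [hand, dx, dy, dz, ax, ay, az, hand, dx, dy, dz, ax, ay, az, ...]. A call has 1 to 5 rows; each row is the pose to reach, as a shift and turn from the pose measured when the call began, along the tool's axes at that moment; what a row does not reach only later rows make up. A row lasts 1/12 s, in which the tool goes at most 41.7 mm and 7.16 degrees, less where a joint would pass 70% of its speed; a pose out of reach is approached as far as the arm can. A call with a gripper value outside its range is refused whole. The fingers move at their own pace and stop on an object; FORCE is the grip in N (left out, the last holds). Time passes only in rows, so rows that repeat a pose let the fingers close. It gives the time, the measured TCP pose, the force and the opening at its end, in the units of the state.
- sensors.get_obs(): the state, without advancing time (a new reading comes with each control period).
- optics.read_camera(name): name is "side" or "top"; returns a dict with "pixels" (400x640x3 uint8, blue, green, red), "intrinsics" (3x3 intrinsics, pixels), "R" (3x3) and "t" (3): a world point X has camera coordinates R X + t. Camera axes: x right, y down, z forward; pixel columns grow to the right and rows downward; lengths in mm; the calibration is good to about 2 mm. A picture is of the moment at which its call begins. There is no depth.
- r.hand_in(): hands the job in, once; it reports no verdict.
The state is a dict: "time": time; "joint_pos": joint angles; "qvel": joint speeds; "effort": joint torques, N m; "tcp_pos": TCP position; "eef_rot": TCP orientation; "force": force on the tool from outside, world axes, zero at the start; "ft_torque": the same for the moment, N m; "gripper_width": opening from 0.0 (shut) to 1.0 (fully open).
Only numpy, scipy, OpenCV 4.12 (cv2) and the standard library are available. Lean on these libraries where they do the work, as an engineer would, in place of code of your own. Each camera call takes 0.05 s, during which the arm holds its last target.

## Working session

There is one attempt and no reset: what is moved stays moved. The work goes in short steps, Python scripts to look and compute and a shell command to move; the robot and the scene stay as the last step left them, time stands still between calls to the robot, and variables do not carry over. Pictures are saved under pics/ and viewed, and the job is handed in when it is done.

```bash
ls; mkdir -p pics; python3 - <<'E'
from plant import sensors, optics, r
import cv2
print(sensors.get_obs())
for n in("side","top"):
    c=optics.read_camera(n); cv2.imwrite(f"pics/{n}0.png",c["pixels"]); print(n,c["intrinsics"],c["R"],c["t"])
E
```

```text
pics
{'time': 0.0, 'joint_pos': array([ 1.24851909e+00,  4.94223766e-01,  1.34613924e+00, -9.72149317e-06,
        1.30250642e+00, -9.54973649e-02]), 'qvel': array([1.14643430e-03, 6.62615369e-05, 6.18647618e-04, 1.76862976e-03,
       2.24378069e-03, 7.23102794e-04]), 'effort': array([-3.25138772e-04, -8.82152510e+01, -3.83857584e+01, -2.57453812e-04,
        1.00884709e-02, -8.44917480e-06]), 'tcp_pos': array([140.40695611, 608.64706992, 230.67227825]), 'eef_rot': array([-0.44046503,  0.55373863,  0.43996735,  0.55298536]), 'force': array([-0.12962119,  0.11505117,  0.42154345]), 'ft_torque': array([ 0.01798027, -0.00742584,  0.04725894]), 'gripper_width': 1.0004685519826035}
side [[390.90176987   0.         315.03354084]
 [  0.         390.90176987 196.73312796]
 [  0.           0.           1.        ]] [[-0.94007453 -0.34091334  0.00616167]
 [-0.24315337  0.65761226 -0.71303755]
 [ 0.23903202 -0.67180667 -0.70109877]] [471.85064557 256.62668832 841.67432238]
top [[394.98557461   0.         314.68744735]
 [  0.         394.98557461 195.68931504]
 [  0.           0.           1.        ]] [[ 2.81792326e-02 -9.99602881e-01 -1.07252034e-04]
 [-9.86562371e-01 -2.77943402e-02 -1.61003613e-01]
 [ 1.60936694e-01  4.64276906e-03 -9.86953811e-01]] [-106.31427315  523.11293095 1179.97092142]
```

View pics/side0.png

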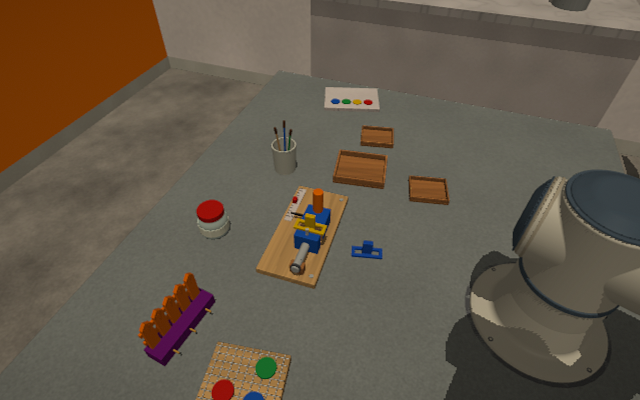

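View pics/top0.png

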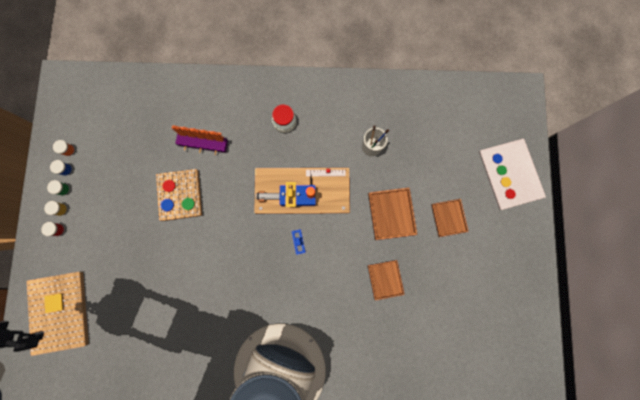

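Candidates. Trays: brown ones at top (391,214), (449,218) and (385,280); the first is the largest, so it is the one meant. Links: yellow on the jaws at top (291,195) and blue loose at (298,241); the yellow one fits. I'll confirm both in enlarged crops.

```bash
python3 - <<'E'
import cv2,numpy as np
t=cv2.imread("pics/top0.png");s=cv2.imread("pics/side0.png")
def crop(im,u0,v0,w,h,k): 
    return cv2.resize(im[v0:v0+h,u0:u0+w],None,fx=k,fy=k,interpolation=cv2.INTER_CUBIC)
cv2.imwrite("pics/topc.png",crop(t,245,155,115,70,6.9))
cv2.imwrite("pics/trayc.png",crop(t,350,170,130,140,4))
cv2.imwrite("pics/sidec.png",crop(s,250,175,110,115,5))
E
```

```text
(no output)
```

View pics/topc.png

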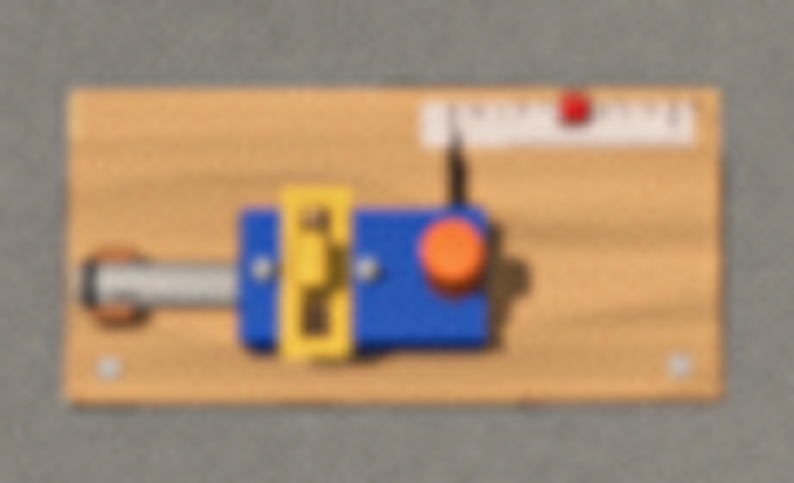

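View pics/sidec.png

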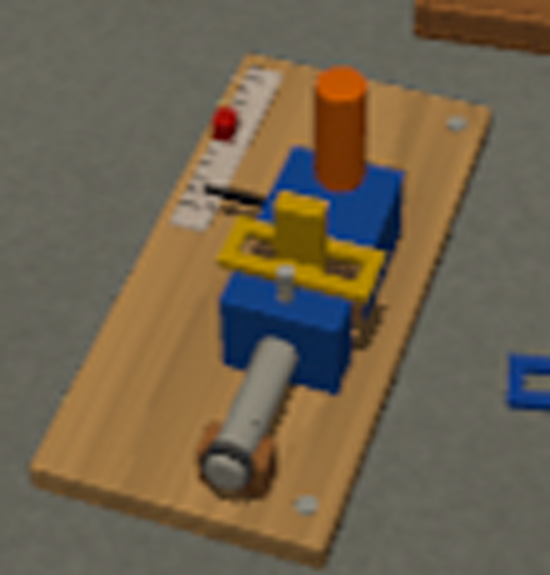

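View pics/trayc.png

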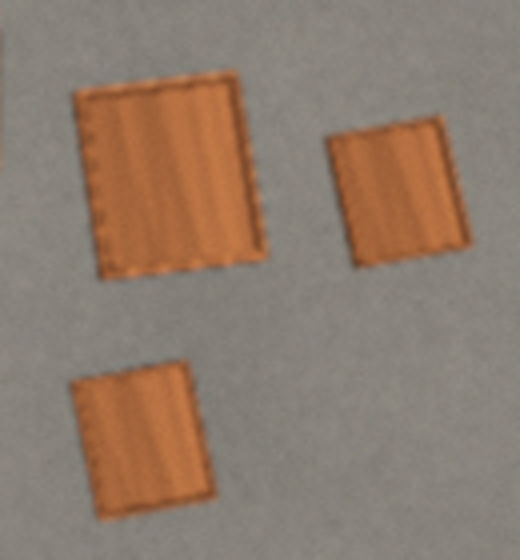

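The crops confirm it. The yellow frame with the upright tab lies on the blue jaws at about (291,193), and the largest tray is centred at about (391,214). The link lies crosswise between the two pegs, not along x as described, with its tab's long side along the jig's y. Next I'll fit the poses.

```bash
cat > h.py <<'E'
import numpy as np
from scipy.optimize import least_squares
from scipy.spatial.transform import Rotation as Ro
from plant import sensors, optics, r
def cams(): 
    return {n:{k:v for k,v in optics.read_camera(n).items()} for n in("side","top")}
def proj(c,X):
    p=np.asarray(c["R"])@X+np.asarray(c["t"]); q=np.asarray(c["intrinsics"])@p; return q[:2]/q[2]
def w(p,x,y,z): 
    c,s=np.cos(p[2]),np.sin(p[2]); return np.array([p[0]+c*x-s*y,p[1]+s*x+c*y,z])
def cr(uv,u0,v0,k): return np.array([(uv[0]+.5)/k-.5+u0,(uv[1]+.5)/k-.5+v0])
def ray(c,uv,z):
    K,R,t=[np.asarray(c[k]) for k in("intrinsics","R","t")]
    d=R.T@np.linalg.solve(K,[uv[0],uv[1],1]); o=-R.T@t; return o+d*(z-o[2])/d[2]
def todelta(target,yawz=None):
    """target world mm -> tool-axes shift in m; yawz = world yaw desired for tool z (mod pi)"""
    o=sensors.get_obs(); R=Ro.from_quat(o["eef_rot"])
    d=R.inv().apply(np.array(target)-o["tcp_pos"])/1000
    rv=np.zeros(3)
    if yawz is not None:
        out=[]
        for s in(1,-1):
            z=s*np.array([np.cos(yawz),np.sin(yawz),0]); x=np.array([0,0,-1.])
            T=Ro.from_matrix(np.c_[x,np.cross(z,x),z]); out.append((R.inv()*T).as_rotvec())
        rv=min(out,key=np.linalg.norm)
        print("alt",np.round(max(out,key=np.linalg.norm),4))
    print("shift",np.round(d,4),"rot",np.round(rv,4),"tcp",np.round(o["tcp_pos"],1),"q",np.round(o["joint_pos"],2),"F",np.round(o["force"],1),"g",round(o["gripper_width"],3),"t",o["time"])
E
python3 - <<'E'
from h import *
C=cams()
T=lambda u,v:("top",cr((u,v),245,155,6.9)); S=lambda u,v:("side",cr((u,v),250,175,5))
obs=[(T(68,90),-130,95,18),(T(720,90),170,95,18),(T(65,402),-130,-50,18),(T(722,402),170,-50,18),
(T(262,268),-35,0,87),(T(367,268),10,0,87),(T(453,250),48,0,132),
(S(245,57),170,95,18),(S(490,105),170,-50,18),(S(322,550),-130,-50,18),(S(33,468),-130,95,18),(S(341,83),48,0,132),(S(285,268),-35,0,87),(S(207,189),48,74,34)]
f=lambda p:np.concatenate([proj(C[o[0][0]],w(p,*o[1:]))-o[0][1] for o in obs])
s=least_squares(f,[550,0,-1.57],loss="soft_l1",x_scale=[100,100,1]); p=s.x
print("jig",p,"\n",np.round(f(p).reshape(-1,2),1))
np.save("jig.npy",p)
def j(X): 
    d=X[:2]-p[:2];c,s_=np.cos(p[2]),np.sin(p[2]); return np.round([c*d[0]+s_*d[1],-s_*d[0]+c*d[1]],1)
for n,o,z in(("marktop",T(575,104),33),("markside",S(225,113),33),("ptrside",S(207,189),34),("ptrtop",T(454,108),34),("posttop",T(453,250),132),("postside",S(341,83),132),("tabtopT",T(314,258),110),("tabtopS",S(302,202),110),("linkT",T(315,272),73)):
    X=ray(C[o[0]],o[1],z); print(n,np.round(X,1),j(X))
tr=[cr(a,350,170,4) for a in((74,92),(237,71),(267,259),(101,279))]
g=[(-75,65),(75,65),(75,-65),(-75,-65)]
X=[ray(C["top"],a,25)[:2] for a in tr];print(np.round(X),np.mean(X,0)); print([np.linalg.norm(X[i]-X[i-1]) for i in range(4)])
for n,uv,z in(("cup",(375,140),90),("tub",(284,115),75)): print(n,ray(C["top"],uv,z))
E
```

```text
jig [522.34971345 -29.07084108  -1.5368878 ] 
 [[-0.2  0.7]
 [-0.8  0.2]
 [-0.6  0.7]
 [-0.2  0.1]
 [-0.6  0.5]
 [-0.7  0.4]
 [-0.6  0.4]
 [-0.1 -2.1]
 [ 0.4 -0.5]
 [ 0.2 -0.6]
 [-1.5 -1. ]
 [-0.1 -1. ]
 [-0.  -0.3]
 [-1.  -1. ]]
marktop [ 611.8 -130.8   33. ] [104.7  85.9]
markside [ 607.  -128.1   33. ] [101.9  81.2]
ptrside [594.3 -72.2  34. ] [45.5 70.4]
ptrtop [608.1 -75.6  34. ] [49.4 84.1]
posttop [525.1 -78.8 132. ] [49.7  1.1]
postside [522.6 -73.8 132. ] [44.7 -1.3]
tabtopT [523.9 -19.6 110. ] [-9.4  1.9]
tabtopS [520.3 -14.7 110. ] [-14.4  -1.6]
linkT [524.  -17.7  73. ] [-11.3   2. ]
[[ 543. -259.]
 [ 564. -387.]
 [ 417. -409.]
 [ 398. -281.]] [ 480.22046206 -334.02851475]
[np.float64(147.30697399908271), np.float64(129.81456579974278), np.float64(148.68222229808592), np.float64(129.51822491686116)]
cup [ 694.90688849 -270.34758554   90.        ]
tub [772.44475757  11.03533449  75.        ]
```

```bash
python3 - <<'E'
from h import *
p=np.load("jig.npy"); X=w(p,-12.3,0,200); print(X); todelta(X,p[2]+np.pi/2)
E
```

```text
[521.93271851 -16.7779116  200.        ]
alt [-1.8314e+00 -4.0000e-04 -7.0000e-04]
shift [ 0.0312 -0.5124 -0.5238] rot [ 1.3101e+00 -7.0000e-04  4.0000e-04] tcp [140.4 608.8 230.9] q [ 1.25  0.49  1.35  0.    1.3  -0.1 ] F [0.3 0.2 0.6] g 0.997 t 0.2
```

```bash
python3 -m crank '[1,0,-0.512,-0.524,1.31,0,0, 1,0,-0.512,-0.524,1.31,0,0, 1,0,-0.512,-0.524,1.31,0,0, 1,0,-0.512,-0.524,1.31,0,0, 1,0,-0.512,-0.524,1.31,0,0]'; python3 - <<'E'
from h import *
p=np.load("jig.npy"); X=w(p,-12.3,0,200);  todelta(X,p[2]+np.pi/2)
E
```

```text
time: 0.62
tcp_pos: [249.2, 429.3, 231.2]
eef_rot: [-0.247, 0.663, 0.247, 0.663]
force: [0.8, 1.5, 0.3]
gripper_width: 0.998
alt [-2.4621e+00 -6.0000e-04 -2.0000e-04]
shift [ 0.0314 -0.5157 -0.0857] rot [ 6.795e-01 -2.000e-04  5.000e-04] tcp [249.2 429.3 231.2] q [ 0.92  0.31  1.66 -0.    1.17  0.21] F [0.8 1.5 0.3] g 0.998 t 0.6167
```

```bash
python3 -m crank '[1,0,-0.516,-0.086,0.68,0,0, 1,0,-0.516,-0.086,0.68,0,0, 1,0,-0.516,-0.086,0.68,0,0, 1,0,-0.516,-0.086,0.68,0,0, 1,0,-0.516,-0.086,0.68,0,0]'; python3 - <<'E'
from h import *
p=np.load("jig.npy"); X=w(p,-12.3,0,200);  todelta(X,p[2]+np.pi/2)
E
```

```text
time: 1.03
tcp_pos: [357.8, 251.3, 231.4]
eef_rot: [-0.031, 0.706, 0.031, 0.707]
force: [0.9, 1.0, -0.5]
gripper_width: 1.002
alt [-3.0874e+00 -5.0000e-04  5.0000e-04]
shift [ 0.0316 -0.2815  0.1399] rot [0.0542 0.0003 0.0003] tcp [357.8 251.3 231.4] q [ 0.48  0.23  1.78 -0.    1.13  0.39] F [ 0.9  1.  -0.5] g 1.002 t 1.0333
```

```bash
python3 -m crank '[0.65,0.02,-0.281,0.14,0.054,0,0, 0.65,0.02,-0.281,0.14,0.054,0,0, 0.65,0.02,-0.281,0.14,0.054,0,0, 0.65,0.02,-0.281,0.14,0.054,0,0, 0.65,0.02,-0.281,0.14,0.054,0,0]'; python3 - <<'E'
from h import *
p=np.load("jig.npy"); X=w(p,-12.3,0,160);  todelta(X,p[2]+np.pi/2)
E
```

```text
time: 1.45
tcp_pos: [466.3, 73.6, 218.3]
eef_rot: [-0.012, 0.707, 0.012, 0.707]
force: [0.4, 0.6, -0.7]
gripper_width: 0.652
alt [ 3.1415e+00  4.0000e-04 -9.0000e-04]
shift [ 0.0584 -0.0922  0.0525] rot [-0.0001  0.0005  0.0003] tcp [466.3  73.6 218.3] q [ 0.03  0.3   1.73 -0.    1.12 -0.  ] F [ 0.4  0.6 -0.7] g 0.652 t 1.45
```

```bash
python3 -m crank '[0.65,0.02,-0.092,0.0525,0,0,0, 0.65,0.02,-0.092,0.0525,0,0,0, 0.65,0.02,-0.092,0.0525,0,0,0, 0.65,0.06,-0.092,0.0525,0,0,0, 0.65,0.06,-0.092,0.0525,0,0,0]'; python3 - <<'E'
from h import *
import cv2
p=np.load("jig.npy"); X=w(p,-12.3,0,79);  todelta(X,p[2]+np.pi/2)
C=cams(); cv2.imwrite("pics/s1.png",cv2.resize(C["side"]["pixels"][120:300,230:420],None,fx=3,fy=3,interpolation=2))
cv2.imwrite("pics/t1.png",cv2.resize(C["top"]["pixels"][130:260,220:370],None,fx=4,fy=4,interpolation=2))
for n in C: print(n,proj(C[n],sensors.get_obs()["tcp_pos"]))
E
```

```text
time: 1.87
tcp_pos: [520.0, -17.7, 153.7]
eef_rot: [-0.011, 0.709, 0.011, 0.705]
force: [-3.4, 0.9, -1.7]
gripper_width: 0.65
alt [ 3.139e+00 -1.400e-03  8.800e-03]
shift [0.0747 0.0008 0.0024] rot [-0.0025 -0.0056 -0.0009] tcp [520.  -17.7 153.7] q [-0.15  0.45  1.69 -0.    1.01 -0.18] F [-3.4  0.9 -1.7] g 0.65 t 1.8667
side [310.00284862 199.76586991]
top [287.81638261 190.1314827 ]
```

View pics/s1.png

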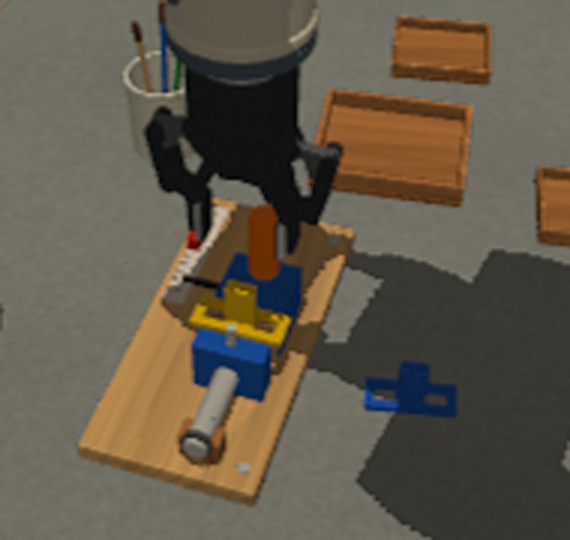

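View pics/t1.png

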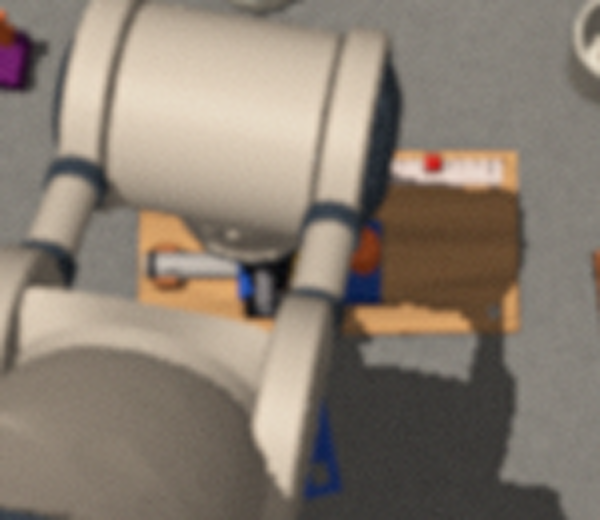

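Side crop: the fingertips at crop (198,240) and (288,250) straddle the tab at (240,285), and the post is clear. Descending.

```bash
python3 -m crank '[0.65,0.037,0.001,0.002,0,0,0, 0.65,0.055,0.001,0.002,0,-0.004,0, 0.65,0.075,0.001,0.002,0,-0.005,0, 0.65,0.075,0.001,0.002,0,-0.005,0]' ; python3 - <<'E'
from h import *
p=np.load("jig.npy"); X=w(p,-12.3,0,78);  todelta(X,p[2]+np.pi/2)
E
```

```text
time: 2.3
tcp_pos: [521.3, -14.2, 81.9]
eef_rot: [-0.012, 0.707, 0.013, 0.707]
force: [-1.4, 0.3, -0.4]
gripper_width: 0.645
alt [-3.1406e+00  1.7000e-03 -1.1000e-03]
shift [ 0.0039 -0.0026  0.0005] rot [ 0.001  -0.0007 -0.0011] tcp [521.3 -14.2  81.9] q [-0.14  0.56  1.76  0.    0.83 -0.18] F [-1.4  0.3 -0.4] g 0.645 t 2.3
```

```bash
python3 -m crank '[0.65,0.003,-0.003,0,0,0,0, 0.5,0.003,-0.003,0,0,0,0, 0.35,0.003,-0.003,0,0,0,0, 0.2,0.003,-0.003,0,0,0,0, 0.1,0.003,-0.003,0,0,0,0]' 40; python3 -m crank '[0.1,0,0,0,0,0,0, 0.1,0,0,0,0,0,0, 0.1,0,0,0,0,0,0]' 40; python3 - <<'E'
from h import *
import cv2
p=np.load("jig.npy"); X=w(p,-12.3,0,78);  todelta(X,p[2]+np.pi/2)
C=cams(); cv2.imwrite("pics/s2.png",cv2.resize(C["side"]["pixels"][160:280,250:390],None,fx=5,fy=5,interpolation=2))
E
```

```text
time: 2.72
tcp_pos: [522.1, -17.2, 80.4]
eef_rot: [-0.012, 0.707, 0.013, 0.707]
force: [-1.5, 0.2, 11.5]
gripper_width: 0.278
time: 2.97
tcp_pos: [522.4, -17.2, 80.9]
eef_rot: [-0.012, 0.706, 0.013, 0.708]
force: [-0.3, -0.1, -0.5]
gripper_width: 0.272
alt [-3.1405e+00  9.0000e-04  3.5000e-03]
shift [ 0.0029  0.0004 -0.0005] rot [ 0.0011  0.0022 -0.0006] tcp [522.4 -17.2  80.9] q [-0.15  0.56  1.76  0.    0.83 -0.18] F [-0.3 -0.1 -0.5] g 0.272 t 2.9667
```

View pics/s2.png

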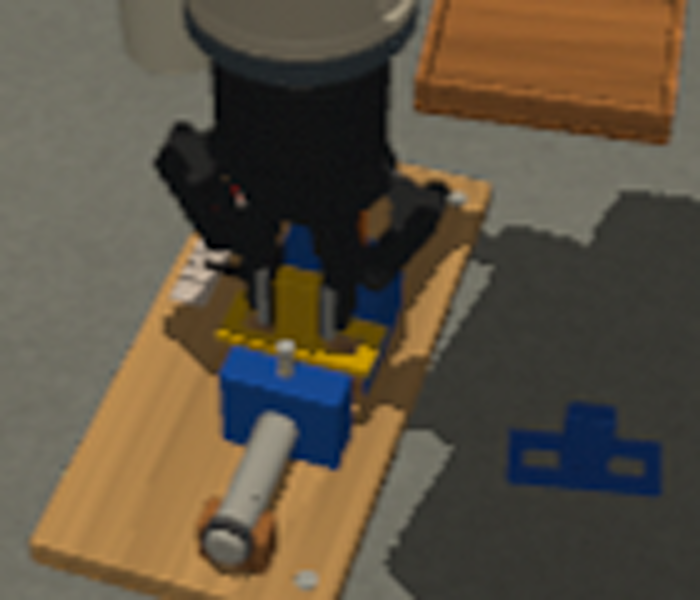

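The pads hold the tab at both faces (crop (262,300) and (330,305)), with the width at 24 mm as expected. Lifting straight up.

```bash
python3 -m crank '[0.1,-0.02,0,0,0,0,0, 0.1,-0.045,0,0,0,0,0, 0.1,-0.08,0,0,0,0,0, 0.1,-0.11,0,0,0,0,0, 0.1,-0.11,0,0,0,0,0]' 40; python3 - <<'E'
from h import *
import cv2
todelta([480,-334,190],.034)
C=cams(); cv2.imwrite("pics/s3.png",cv2.resize(C["side"]["pixels"][120:280,230:430],None,fx=3.5,fy=3.5,interpolation=2))
E
```

```text
time: 3.48
tcp_pos: [524.4, -17.6, 195.8]
eef_rot: [-0.013, 0.704, 0.012, 0.71]
force: [0.5, 0.1, 1.1]
gripper_width: 0.275
alt [-3.1405e+00 -1.1000e-03  1.4200e-02]
shift [ 0.0055 -0.3147 -0.0556] rot [0.0011 0.009  0.0007] tcp [524.4 -17.6 195.8] q [-0.15  0.39  1.64  0.    1.1  -0.18] F [0.5 0.1 1.1] g 0.275 t 3.4833
```

View pics/s3.png

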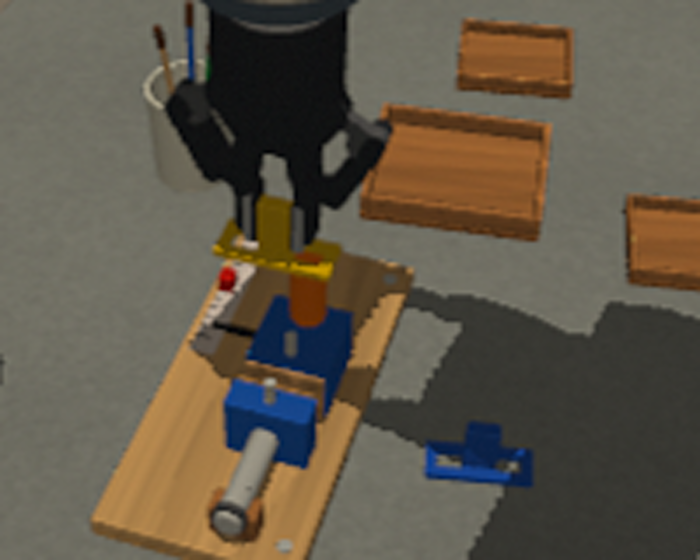

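The link hangs in the gripper at crop (275,250), and the pegs are free at (270,385) and (290,345). Carrying it to the tray.

```bash
python3 -m crank '[0.1,0,-0.315,-0.056,0,0,0, 0.1,0,-0.315,-0.056,0,0,0, 0.1,0,-0.315,-0.056,0,0,0, 0.1,0,-0.315,-0.056,0,0,0, 0.1,0,-0.315,-0.056,0,0,0]' 40;python3 -m crank '[0.1,0,-0.115,-0.022,0,0,0, 0.1,0,-0.115,-0.022,0,0,0, 0.1,0,-0.115,-0.022,0,0,0, 0.1,0,-0.115,-0.022,0,0,0]' 40; python3 - <<'E'
from h import *
todelta([480,-334,60],.034)
E
```

```text
time: 4.0
tcp_pos: [491.7, -225.0, 189.5]
eef_rot: [-0.012, 0.706, 0.013, 0.708]
force: [1.7, -0.6, 0.5]
gripper_width: 0.275
time: 4.33
tcp_pos: [472.2, -346.3, 187.6]
eef_rot: [-0.011, 0.707, 0.011, 0.707]
force: [-0.2, -0.1, -0.8]
gripper_width: 0.269
alt [ 3.1389e+00 -1.6000e-03 -8.0000e-04]
shift [0.1276 0.0119 0.0081] rot [-0.0027  0.0005 -0.001 ] tcp [ 472.2 -346.3  187.6] q [-0.74  0.48  1.5   0.    1.16 -0.77] F [-0.2 -0.1 -0.8] g 0.269 t 4.3333
```

```bash
python3 -m crank '[0.1,0.038,0.012,0.008,0,0,0, 0.1,0.075,0.012,0.008,0,0,0, 0.1,0.11,0.012,0.008,0,0,0, 0.1,0.145,0.012,0.008,0,0,0, 0.1,0.150,0.012,0.008,0,0,0]' 40; python3 - <<'E'
from h import *
import cv2
todelta([480,-334,20],.034)
C=cams(); cv2.imwrite("pics/s4.png",cv2.resize(C["side"]["pixels"][120:230,290:430],None,fx=5,fy=5,interpolation=2))
E
```

```text
time: 4.75
tcp_pos: [476.7, -331.1, 31.3]
eef_rot: [-0.008, 0.709, 0.014, 0.705]
force: [-2.1, 1.7, -1.9]
gripper_width: 0.272
alt [ 3.1387 -0.0121  0.0107]
shift [ 0.0113 -0.003   0.0033] rot [-0.0028 -0.0068 -0.0077] tcp [ 476.7 -331.1   31.3] q [-0.71  0.69  1.63  0.    0.83 -0.74] F [-2.1  1.7 -1.9] g 0.272 t 4.75
```

View pics/s4.png

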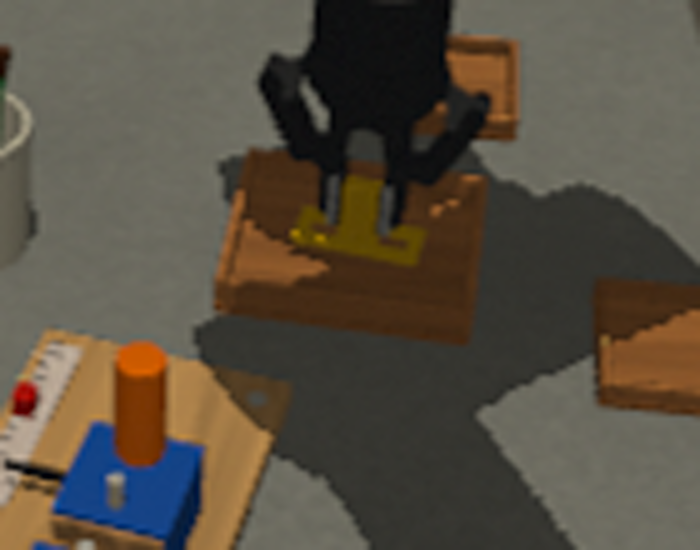

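The link is centred inside the tray at crop (360,240), a little above the floor. Lowering the rest of the way and releasing.

```bash
python3 -m crank '[0.1,0.006,-0.001,0.001,0,-0.005,0, 0.1,0.011,-0.001,0.001,0,-0.006,0, 0.1,0.012,-0.001,0.001,0,-0.006,0, 0.1,0.012,-0.001,0.001,0,-0.006,0]' 40; python3 -m crank '[0.35,-0.001,0,0,0,0,0, 0.5,-0.002,0,0,0,0,0, 0.6,-0.002,0,0,0,0,0, 0.6,-0.002,0,0,0,0,0]'; python3 - <<'E'
from h import *
todelta([480,-334,200],.034)
E
```

```text
time: 5.18
tcp_pos: [479.9, -334.0, 24.5]
eef_rot: [-0.01, 0.706, 0.012, 0.708]
force: [0.0, -0.3, 0.1]
gripper_width: 0.271
time: 5.52
tcp_pos: [480.1, -334.2, 27.0]
eef_rot: [-0.01, 0.706, 0.012, 0.709]
force: [-0.2, -1.0, 0.5]
gripper_width: 0.599
alt [ 3.1388 -0.0048 -0.0067]
shift [-0.173   0.0007  0.0006] rot [-0.0028  0.0043 -0.003 ] tcp [ 480.1 -334.2   27. ] q [-0.71  0.7   1.63  0.01  0.81 -0.75] F [-0.2 -1.   0.5] g 0.599 t 5.5167
```

```bash
python3 -m crank '[0.7,-0.03,0,0,0,0,0, 0.9,-0.07,0,0,0,0,0, 0.9,-0.11,0,0,0,0,0, 0.9,-0.15,0,0,0,0,0, 0.9,-0.175,0,0,0,0,0]'; python3 - <<'E'
from h import *
import cv2
p=np.load("jig.npy"); X=w(p,48,0,200); print(X); todelta(X,.034)
C=cams(); cv2.imwrite("pics/s5.png",cv2.resize(C["side"]["pixels"][120:260,250:420],None,fx=4,fy=4,interpolation=2))
cv2.imwrite("pics/t5.png",cv2.resize(C["top"]["pixels"][155:255,250:410],None,fx=5,fy=5,interpolation=2))
E
```

```text
time: 5.93
tcp_pos: [480.0, -335.3, 206.2]
eef_rot: [-0.011, 0.704, 0.011, 0.71]
force: [1.0, -0.8, -0.5]
gripper_width: 0.9
[523.97701078 -77.04324881 200.        ]
alt [ 3.1389e+00 -5.0000e-04 -1.1200e-02]
shift [0.0067 0.2567 0.052 ] rot [-0.0027  0.0072 -0.0003] tcp [ 480.  -335.3  206.2] q [-0.71  0.46  1.48  0.01  1.19 -0.75] F [ 1.  -0.8 -0.5] g 0.9 t 5.9333
```

View pics/s5.png

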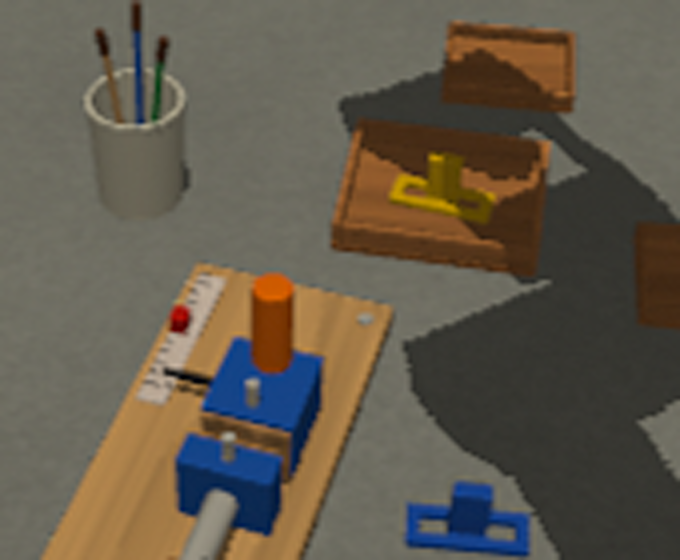

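View pics/t5.png

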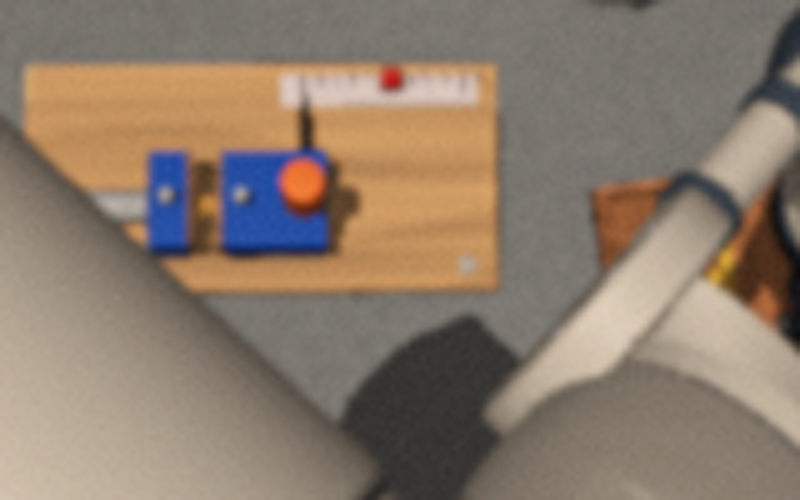

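The link lies flat in the tray (side crop (443,185)), and the jig is undisturbed and closed. Moving to the post.

```bash
python3 -m crank '[0.9,0.007,0.257,0.052,0,0.007,0, 0.9,0.007,0.257,0.052,0,0.007,0, 0.9,0.007,0.257,0.052,0,0.007,0, 0.9,0.007,0.257,0.052,0,0.007,0, 0.9,0.007,0.257,0.052,0,0.007,0]'; python3 - <<'E'
from h import *
p=np.load("jig.npy"); X=w(p,48,0,160); todelta(X,.034)
E
```

```text
time: 6.45
tcp_pos: [515.4, -127.7, 199.8]
eef_rot: [-0.012, 0.706, 0.01, 0.708]
force: [1.7, -0.2, -0.7]
gripper_width: 0.903
alt [ 3.1384  0.0032 -0.0039]
shift [0.0397 0.0504 0.01  ] rot [-0.0032  0.0025  0.002 ] tcp [ 515.4 -127.7  199.8] q [-0.35  0.4   1.62 -0.    1.12 -0.39] F [ 1.7 -0.2 -0.7] g 0.903 t 6.45
```

```bash
python3 -m crank '[0.9,0.01,0.04,0.010,0,0,0, 0.8,0.02,0.05,0.010,0,0,0, 0.8,0.04,0.05,0.010,0,0,0, 0.8,0.04,0.05,0.010,0,0,0]'; python3 - <<'E'
from h import *
import cv2
p=np.load("jig.npy"); X=w(p,48,0,92); todelta(X,.034)
C=cams(); cv2.imwrite("pics/s6.png",cv2.resize(C["side"]["pixels"][140:260,250:400],None,fx=4,fy=4,interpolation=2))
E
```

```text
time: 6.78
tcp_pos: [522.2, -75.9, 156.8]
eef_rot: [-0.012, 0.708, 0.011, 0.706]
force: [-1.3, 0.2, -1.2]
gripper_width: 0.797
alt [3.1404e+00 1.1000e-03 3.3000e-03]
shift [ 0.0648 -0.0012  0.0018] rot [-0.0012 -0.0021  0.0007] tcp [522.2 -75.9 156.8] q [-0.26  0.45  1.67 -0.    1.02 -0.29] F [-1.3  0.2 -1.2] g 0.797 t 6.7833
```

View pics/s6.png

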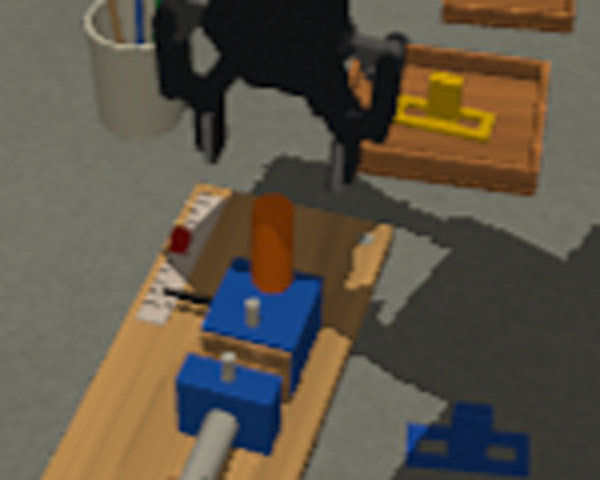

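The fingers at crop (210,150) and (343,180) straddle the post at (271,200). Descending and gripping.

```bash
python3 -m crank '[0.8,0.025,-0.001,0.002,0,0,0, 0.8,0.045,-0.001,0.002,0,0,0, 0.8,0.065,-0.001,0.002,0,0,0, 0.8,0.065,-0.001,0.002,0,0,0, 0.8,0.065,-0.001,0.002,0,0,0]';  python3 - <<'E'
from h import *
p=np.load("jig.npy"); X=w(p,48,0,92); todelta(X,.034)
E
```

```text
time: 7.3
tcp_pos: [525.4, -79.2, 94.7]
eef_rot: [-0.011, 0.707, 0.01, 0.707]
force: [-0.3, 0.5, 1.3]
gripper_width: 0.799
alt [3.1374e+00 2.1000e-03 5.0000e-04]
shift [ 0.0027  0.0022 -0.0013] rot [-0.0042 -0.0003  0.0013] tcp [525.4 -79.2  94.7] q [-0.26  0.54  1.72 -0.    0.87 -0.29] F [-0.3  0.5  1.3] g 0.799 t 7.3
```

```bash
python3 -m crank '[0.6,0.002,0.002,-0.001,-0.004,0,0, 0.4,0.002,0.002,-0.001,-0.004,0,0, 0.2,0.002,0.002,-0.001,-0.004,0,0, 0.1,0.002,0.002,-0.001,-0.004,0,0, 0.1,0.002,0.002,-0.001,-0.004,0,0]' 80; python3 -m crank '[0.1,0,0,0,0,0,0, 0.1,0,0,0,0,0,0, 0.1,0,0,0,0,0,0]' 90; python3 - <<'E'
from h import *
import cv2
p=np.load("jig.npy"); X=w(p,104,0,92); todelta(X,.034)
print(sensors.get_obs()["tcp_pos"])
C=cams(); cv2.imwrite("pics/s7.png",cv2.resize(C["side"]["pixels"][140:260,250:400],None,fx=4,fy=4,interpolation=2))
E
```

```text
time: 7.72
tcp_pos: [524.7, -77.4, 93.9]
eef_rot: [-0.013, 0.707, 0.011, 0.707]
force: [-4.6, -0.5, 12.7]
gripper_width: 0.288
time: 7.97
tcp_pos: [524.7, -77.4, 94.0]
eef_rot: [-0.013, 0.707, 0.011, 0.707]
force: [-1.0, -0.4, -2.2]
gripper_width: 0.281
alt [ 3.1415e+00  3.0000e-03 -1.4000e-03]
shift [ 0.0021 -0.0556 -0.0007] rot [-0.0001  0.0009  0.0019] tcp [524.7 -77.4  94. ] q [-0.26  0.54  1.73 -0.    0.87 -0.29] F [-1.  -0.4 -2.2] g 0.281 t 7.9667
[524.66088562 -77.36753451  94.01640265]
```

View pics/s7.png

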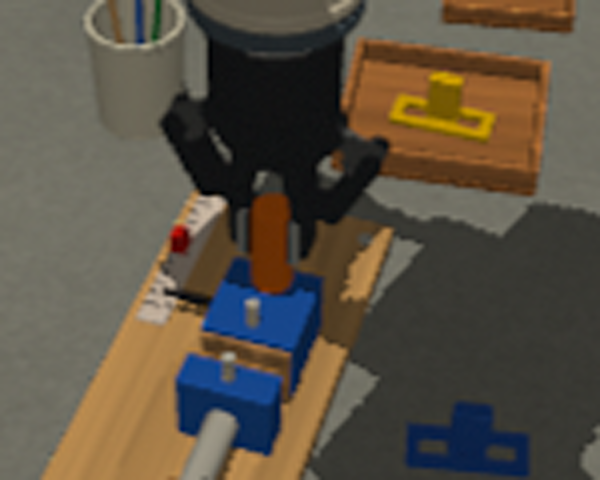

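The pads hold the post on both sides at crop (240,230) and (295,235). Pulling partway first.

```bash
python3 -m crank '[0.1,0,-0.007,0,0,0,0, 0.1,0,-0.014,0,0,0,0, 0.1,0,-0.021,0,0,0,0, 0.1,0,-0.028,0,0,0,0, 0.1,0,-0.028,0,0,0,0]' 100; python3 - <<'E'
from h import *
import cv2
p=np.load("jig.npy"); X=w(p,104,0,94); todelta(X,.034)
C=cams(); cv2.imwrite("pics/s8.png",cv2.resize(C["side"]["pixels"][140:260,250:400],None,fx=4,fy=4,interpolation=2))
E
```

```text
time: 8.48
tcp_pos: [525.6, -105.8, 94.0]
eef_rot: [-0.012, 0.707, 0.011, 0.707]
force: [0.4, 5.8, -3.2]
gripper_width: 0.277
alt [ 3.1409e+00  2.0000e-03 -1.2000e-03]
shift [ 0.0001 -0.0272 -0.0006] rot [-0.0007  0.0007  0.0013] tcp [ 525.6 -105.8   94. ] q [-0.31  0.55  1.71 -0.    0.88 -0.34] F [ 0.4  5.8 -3.2] g 0.277 t 8.4833
```

View pics/s8.png

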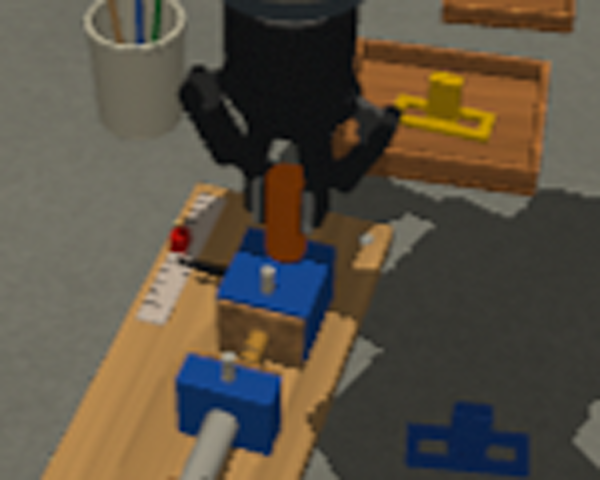

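The pointer tip has moved to crop (182,263) and the clip is at (180,238). The grip is not slipping, so I'll continue.

```bash
python3 -m crank '[0.1,0,-0.007,0,0,0,0, 0.1,0,-0.014,0,0,0,0, 0.1,0,-0.021,0,0,0,0, 0.1,0,-0.027,0,0,0,0, 0.1,0,-0.027,0,0,0,0]' 100; python3 - <<'E'
from h import *
import cv2
p=np.load("jig.npy"); X=w(p,104,0,94); todelta(X,.034)
C=cams(); cv2.imwrite("pics/s9.png",cv2.resize(C["side"]["pixels"][170:250,260:350],None,fx=8,fy=7.5,interpolation=2))
cv2.imwrite("pics/t9.png",cv2.resize(C["top"]["pixels"][150:230,240:370],None,fx=6,fy=6,interpolation=2))
E
```

```text
time: 9.0
tcp_pos: [526.4, -132.2, 94.0]
eef_rot: [-0.012, 0.707, 0.011, 0.707]
force: [1.9, 6.8, -2.7]
gripper_width: 0.282
alt [ 3.1405e+00  7.0000e-04 -1.1000e-03]
shift [ 0.     -0.0008 -0.0006] rot [-0.0011  0.0007  0.0005] tcp [ 526.4 -132.2   94. ] q [-0.36  0.56  1.7  -0.    0.89 -0.39] F [ 1.9  6.8 -2.7] g 0.282 t 9.0
```

View pics/s9.png

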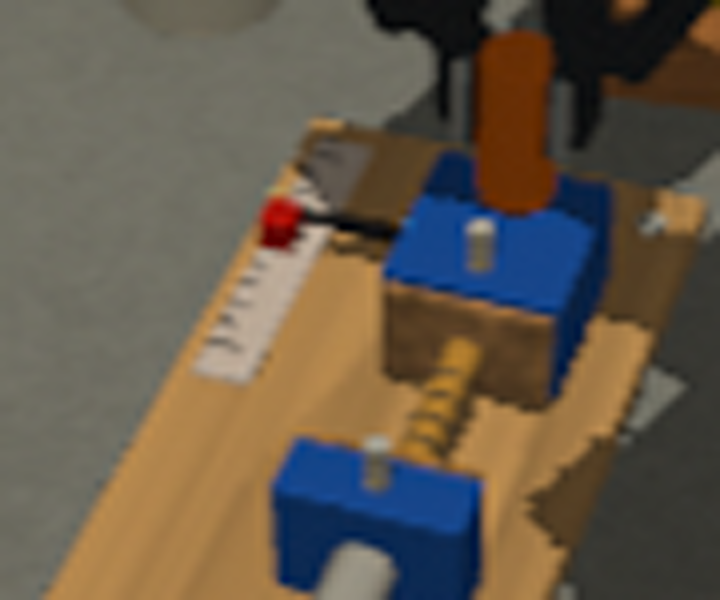

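View pics/t9.png

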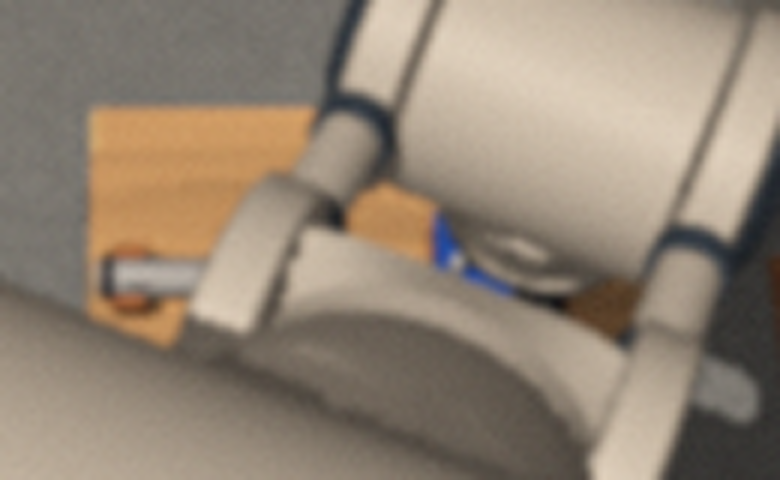

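```bash
python3 - <<'E'
from h import *
import cv2
p=np.load("jig.npy"); C=cams(); c=C["side"]; k=20;u0,v0=282,185
im=cv2.resize(c["pixels"][v0:v0+28,u0:u0+38],None,fx=k,fy=k,interpolation=2)
tipuv=cr((305,219),260,170,1);tipuv=np.array([(305+.5)/8-.5+260,(217+.5)/7.5-.5+170])
X=ray(c,tipuv,34); d=X[:2]-p[:2];cc,s=np.cos(p[2]),np.sin(p[2]); tx,ty=cc*d[0]+s*d[1],-s*d[0]+cc*d[1]; print("tip",tx,ty)
# clip top face for mark offset 0 in yellow edges (z 33 & 19); try y edge at ty..ty+12 
for e,col in((0,(0,255,255)),(-7,(255,255,0)),(7,(0,255,0))):
  for y0 in (2,):
    pts=[w(p,tx+e+a,ty+y0+b,33) for a,b in((-7,0),(7,0),(7,12),(-7,12))]
    q=[((proj(c,P)-[u0,v0]+.5)*k-.5).astype(int) for P in pts]
    if e==0: cv2.polylines(im,[np.array(q)],True,col,1)
cv2.imwrite("pics/o9.png",im)
E
```

```text
tip 98.86623282592427 71.30842884052092
```

View pics/o9.png

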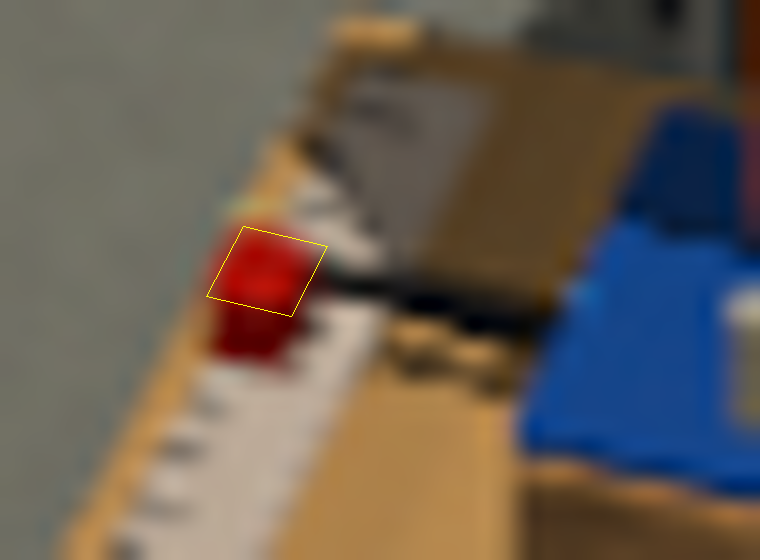

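The overlay shows the tip at crop (320,285), beside the clip's top face and about 1 mm short of its middle. The earlier measurements (55.3 and 56.4 mm, against 54.9 mm pulled) agree. I'll pull 1 mm more and let it settle.

```bash
python3 -m crank '[0.1,0,-0.001,0,0,0,0, 0.1,0,-0.001,0,0,0,0, 0.1,0,-0.001,0,0,0,0, 0.1,0,-0.001,0,0,0,0, 0.1,0,-0.001,0,0,0,0]' 100; python3 -m crank '[0.1,0,0,0,0,0,0, 0.1,0,0,0,0,0,0, 0.1,0,0,0,0,0,0, 0.1,0,0,0,0,0,0, 0.1,0,0,0,0,0,0]'; python3 -m crank '[0.1,0,0,0,0,0,0, 0.1,0,0,0,0,0,0, 0.1,0,0,0,0,0,0, 0.1,0,0,0,0,0,0, 0.1,0,0,0,0,0,0]'; python3 - <<'E'
from h import *
import cv2
C=cams()
cv2.imwrite("pics/s10.png",cv2.resize(C["side"]["pixels"][120:260,190:390],None,fx=4,fy=4,interpolation=2))
cv2.imwrite("pics/t10.png",C["top"]["pixels"])
cv2.imwrite("pics/z10.png",cv2.resize(C["side"]["pixels"][185:213,282:320],None,fx=20,fy=20,interpolation=2))
E
```

```text
time: 9.62
tcp_pos: [526.4, -131.6, 94.0]
eef_rot: [-0.012, 0.707, 0.012, 0.707]
force: [1.9, 7.4, -2.0]
gripper_width: 0.275
time: 10.03
tcp_pos: [526.4, -130.8, 94.0]
eef_rot: [-0.011, 0.707, 0.012, 0.707]
force: [1.4, 9.5, -1.8]
gripper_width: 0.279
time: 10.45
tcp_pos: [526.3, -129.9, 94.0]
eef_rot: [-0.011, 0.707, 0.013, 0.707]
force: [1.9, 8.9, -2.8]
gripper_width: 0.278
```

View pics/s10.png

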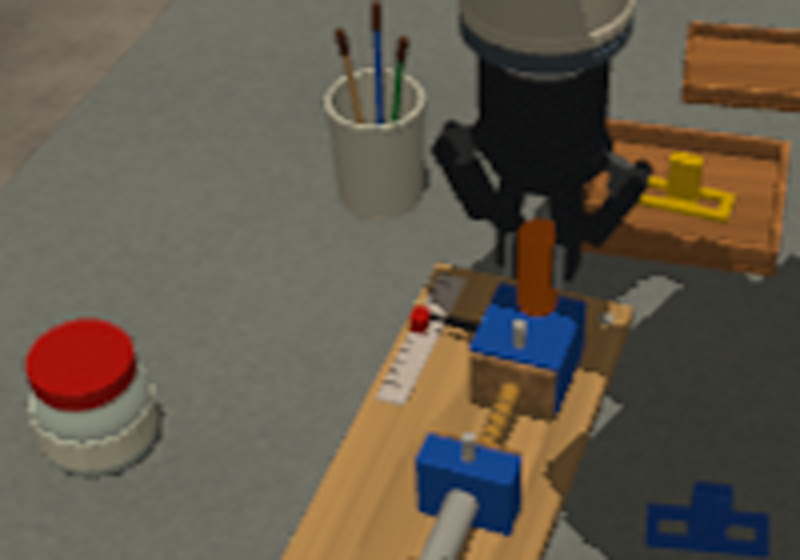

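View pics/z10.png

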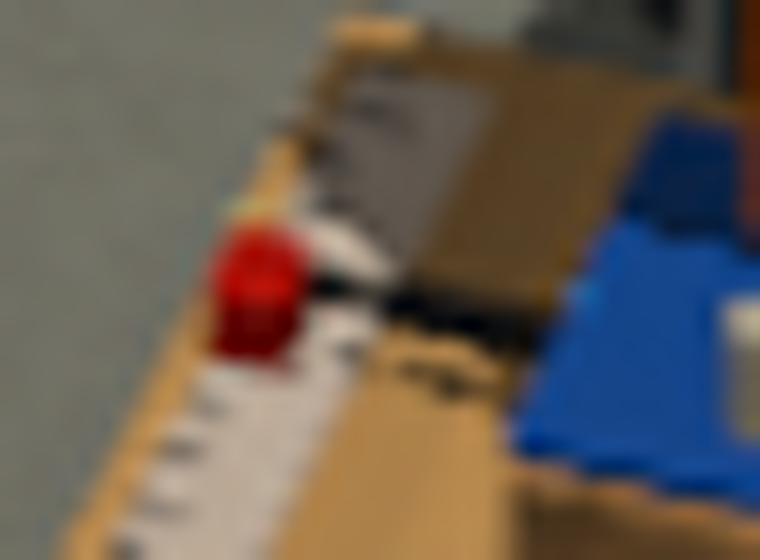

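View pics/t10.png

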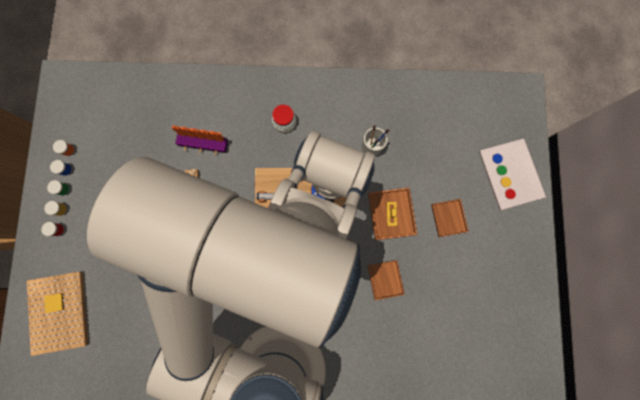

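The tip is still beside the clip, at zoom (310,285). Re-commanding the measured pose lets the arm sag about 0.9 mm per call under the spring load, so I'll pull back to the middle with some lead and check that it stays there.

```bash
python3 -m crank '[0.1,0,-0.003,0,0,0,0, 0.1,0,-0.0045,0,0,0,0, 0.1,0,-0.0045,0,0,0,0, 0.1,0,-0.0045,0,0,0,0, 0.1,0,-0.0045,0,0,0,0]' 100; python3 - <<'E'
from h import *
import cv2
for i in range(6):
    C=cams()
print(sensors.get_obs()["tcp_pos"],sensors.get_obs()["time"],sensors.get_obs()["force"])
cv2.imwrite("pics/z11.png",cv2.resize(C["side"]["pixels"][185:213,282:320],None,fx=20,fy=20,interpolation=2))
E
```

```text
time: 10.97
tcp_pos: [526.5, -133.6, 94.1]
eef_rot: [-0.011, 0.707, 0.013, 0.707]
force: [0.4, 6.9, -1.8]
gripper_width: 0.279
[ 526.43689985 -133.59349109   94.025121  ] 11.5667 [ 1.3866344   7.88417411 -2.42570543]
```

View pics/z11.png

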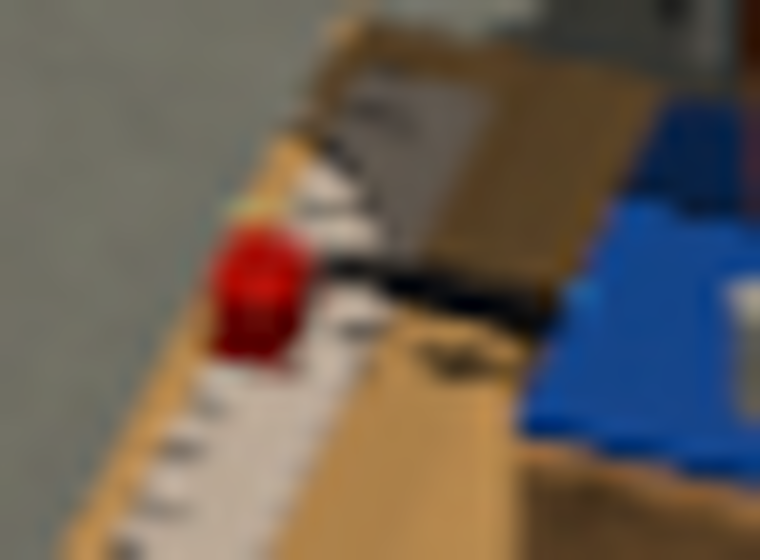

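The pose is stable: TCP y stayed at -133.6 for 0.6 s. The tip at zoom (322,262) is level with the middle of the clip's top face (rows 225–305). Handing in.

```bash
python3 - <<'E'
from plant import r
print(r.hand_in())
E
```

```text
the job is handed in; nothing more can be done
None
```

I lifted the yellow link straight up off the jaws and left it lying flat in the largest tray. I then pulled the orange grip out about 56 mm and handed in at about 11.6 s, with the arm still holding it at 100 N.

- **Pointer:** the tip is beside the red clip, within about 2 mm of its middle. The two cameras put the needed pull at 55.3 mm and 56.4 mm. The tool pose did not move in the last 0.6 s before handing in.
- **Surroundings:** the red clip, paint tub, key board and brush cup looked unmoved in the last pictures. The forces read after each move were low, 13 N at most.

These checks disagreed or could not be made:
- **Link position:** the link lay crosswise between the two pegs, not with a peg through each opening as described. I gripped it across its 24 mm side instead of its 12 mm side.
- **Sag:** the arm first drifted back about 2 mm under the spring, which I corrected before handing in.
- **Camera fit:** the cameras disagreed by up to 5 mm on absolute positions. The top camera's view of the clip was blocked at the end, so the final pointer check rests on the side view.
- **Release height:** the link dropped about 5 mm onto the tray floor when I let it go.

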